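Roll the machine wheel to the stop and chock it with the wedge

ROBOT

A 6-joint arm with a two-finger parallel gripper is mounted at the origin on a cart in front of the work surface, level with it; the furniture and walls round the work are solid. World frame = base frame: x ahead of the robot, y to its left, z up, the work surface at z = 0. Lengths are in m, angles in rad, forces in N, time in s.
With the tool pointing down it reaches from about 0.275 to 0.775 m from the base axis. Payload 14.6 kg.
Tool frame: the origin (TCP) lies midway between the tips of the shut fingers; the grasp point (between the pads) lies arm.grip_depth behind it (arm.grip_depth is the distance from the TCP to the grasp point, in m); z points along the fingers, y is the line along which they close (so a half turn about z gives the same grasp; the last joint's range is limited). The gripper opens to 85 mm and grips with 20 to 120 N. Pads are 22 mm wide; open, the fingers measure 114 mm over their backs; the gripper's body (76 mm by 85 mm) begins 54 mm behind the grasp point. The pads swing forward as they close: fully open they stand 13 mm farther back than shut.
Start: joints at [1.068, 0.263, -0.048, 1.259, 0, 1.415], TCP at [0.179, 0.494, 0.231] pointing down, gripper open.
Joint ranges: [-2.65, 2.65], [-0.89, 1.7], [-1.18, 1.37], [-2.13, 2.11], [-1.35, 1.29], [-3.14, 3.14]. Speed limits (rad/s): [1.89, 1.89, 2.57, 2.79, 3.14, 3.14].

INTERFACE

Orientations are given as a 3x3 rotation matrix whose columns are the frame's x, y, z axes.
In Python, from station import status, viewer, arm gives the robot as it stands. The module is installed in compiled form; this text tells all that it offers.
- The arm moves only by the shell command python3 -m crank 'ROWS' [FORCE]. ROWS is text: rows parted by semicolons, each of 7 numbers parted by spaces: the shift along the tool's x, y, z normalised to -1 to 1, where 1 is 200 mm, then the turn, a rotation vector about the tool's x, y, z normalised to -1 to 1, where 1 is 2 pi rad, then the closure, from -1 (fully open) to 1 (shut), so that 0 is half open. A call has exactly 10 rows; each row is the pose to reach, as a shift and turn from the pose commanded when the call began, along the tool's axes at that moment, turning the shorter way round; what a row does not reach only later rows make up. A row lasts 1/8 s, in which the tool goes at most 62.5 mm and 10.7 degrees, less where a joint would pass 70% of its speed; a pose out of reach is approached as far as the arm can. A call with a number of a shift or a turn outside -1 to 1 is refused whole. A call with a gripper value outside its range is refused whole. The fingers move at their own pace and stop on an object; FORCE is the grip in N (left out, the last holds). Time passes only in rows, so rows that repeat a pose let the fingers close, or fill a call up. It gives the time, the measured TCP pose, the force, the opening and the grip force at its end, in the units of the state.
- status.sense(): the state, without advancing time (a new reading comes with each control period).
- viewer.read_camera(name): name is "side" or "top" or "wrist"; returns a dict with "color" (384x512x3 uint8, red, green, blue), "camera_matrix" (3x3 intrinsics, pixels), "R" (3x3) and "t" (3): a world point X has camera coordinates R X + t; the wrist camera has in their place "T_tool_cam" (4x4, takes a point from camera to tool coordinates, whose origin is the TCP and whose axes are the flange's). Camera axes: x right, y down, z forward; pixel columns grow to the right and rows downward; lengths in m; the calibration is good to about 2 mm. The wrist camera is an equidistant fisheye: a pixel r from the principal point sees the ray r / f radians off the axis. A picture is of the moment at which its call begins: read the wrist's pose just before it. There is no depth.
- arm.job_done(): hands the job in; it is judged then, once.
Trained networks look in a picture, given as the dict that the camera call returned (one of the last four; its "shot" number tells which), for a name from the list of things; names that differ only in an ending like _2 or _b are one class to them, and where a whole thing is asked for, a point or a joint stands for the part that bears it (a point fixed in the world has none). Each returns a list of dicts, best first, with "confidence" (0 to 1); they miss things now and then, are a little off and sometimes report something else, mostly with a low value. They report only what shows in the picture. A call takes as long as a camera call. They do not tell look-alikes from the thing itself.
- viewer.look_for(target, picture): "point" ([x, y, z] in m, in world coordinates, good to about 4 mm: the middle of the surface that is visible of it).
The state is a dict: "t": time; "joints": joint angles; "qd": joint speeds; "joint_torque": joint torques, N m; "tcp_pos": TCP position; "orientation": TCP orientation; "ft_force": force on the tool from outside, world axes, zero at the start; "torque": the same for the moment, N m; "grip_width": finger opening in m; "grasp_force": force on a finger pad.
Only numpy, scipy, OpenCV 4.12 (cv2) and the standard library are available. Lean on these libraries where they do the work, as an engineer would, in place of code of your own. Each camera call takes 0.05 s, during which the arm holds its last target. There are 200 camera calls.

TASK

Roll the wheel on its rim along the bench up to the oak stop block, keeping it upright and on the bench the whole way (no carrying, no skidding it along held still), until its tread touches the stop, centred on the stop and square to it. Then slide the wedge flat on the bench, thin end first, in under the wheel from the other side and push it home firmly, with roughly 10 N, so that the wheel is pinched between wedge and stop; never press the wheel against the stop or push on it with more than 25 N. Leave both there, released, and leave the other things on the bench alone.

Things in the scene. Friction and masses are not known exactly. Their poses are not given: they have to be found in the camera images.
- wheel: wheel, dark tyre, aluminium disc, 80 mm diameter, 26 thick, 0.4-0.65 kg, on its rim. 13 mm steel axle fixed in it, stubs 22 long each side: push both from behind, fingers astride. Rolls easily, only straight ahead: to steer, turn it with fingers loosely about its sides above the axle. Origin at its centre, 40 above the bench; y along the axle, z to the bolt (x, z turn). Falls over at 18 deg lean
- wheel_bolt (a point): point in the wheel's mid-plane on the line of the dark bolt through the disc (heads on both faces), 21 mm from the wheel's centre. Straight above the centre at the start; its height (61 mm at the top, 19 at the bottom) shows how far the wheel has rolled. One turn is 251 mm of travel
- stop_block: oak stop block, a plain offcut fixed to the bench: 60 mm along its x, 85 along its y, 45 high. Origin at the centre of its underside, z up. The wheel is rolled against its +x face (30 mm from the origin, 85 wide), coming along its x axis towards -x; touching it squarely, the wheel's centre is at x = 70 mm, y = 0 in this frame
- wedge: hardwood wedge, loose, 38 mm wide (x), 110 long (y), 0.12 kg. Origin at the centre of its flat underside, z up; top slopes from 22 mm high at the thick end (y = -55) to 4 at the thin end (y = +55). Jammed under the wheel at the stop its origin is about 141 mm from the stop's along the stop's x; there the push force rises steeply within a mm and must be felt. Friction 0.6: stays jammed when let go
- cork_block: cork sanding block, 62x115x39 mm, bystander to the right of the stop; origin at the centre of its underside
- screw_tin: open grey tin with screws, 75x80x49 mm, bystander to the right; origin at the centre of its underside
- tool_battery: black tool battery, 63x112x58 mm, bystander near the front edge; origin at the centre of its underside
- chisel: chisel with a wooden handle, 27x298x30 mm, bystander lying along the bench's front edge; origin at the centre of its underside
Not all that is in view belongs to the job. Leave any turquoise look-alike of the wedge alone. What is shaped like the wheel but blue is not meant.

How it is judged:
On the way, in this order (a step that is already met when the one before it is completed fails the run):
1. the wheel has rolled about half a turn towards the stop: its bolt is near the bottom (height (world z) of wheel_bolt below 0.03 m and x of wheel in the frame of stop_block below 0.27 m), for 0.05 s.
2. the wheel has rolled on up to the stop, with its bolt above the axle again, square and centred, within 4.5 mm of touching (x of wheel in the frame of stop_block below 0.0745 m and y of wheel in the frame of stop_block between -0.018 and 0.018 m and angle between the y axis of wheel and the y axis of stop_block, either way round below 0.15 rad and height (world z) of wheel_bolt above 0.04 m), for 0.2 s.
3. the wedge is pushed in under the wheel so that the wheel bears on the stop with at least 4 N (x of wheel in the frame of stop_block below 0.0745 m and y of wheel in the frame of stop_block between -0.018 and 0.018 m and angle between the y axis of wheel and the y axis of stop_block, either way round below 0.15 rad and x of wedge in the frame of stop_block below 0.147 m and y of wedge in the frame of stop_block between -0.024 and 0.024 m and angle between the y axis of wedge and the x axis of stop_block, either way round below 0.25 rad and angle between wedge's own z axis and vertical below 0.12 rad and contact force between wheel and stop_block above 4 N and contact force between wedge and wheel above 3 N), for 0.2 s.
At the end, for the whole second after the job is handed in: wheel upright (11 deg), at most 4.5 mm from the stop, within 18 mm of its centre line and 0.15 rad of square, lifted under 6 mm; wedge flat, its origin 125 to 147 mm from the stop's along x, within 24 mm of the centre line and 0.25 rad; all at rest (x of wheel in the frame of stop_block below 0.0745 m and y of wheel in the frame of stop_block between -0.018 and 0.018 m and angle between the y axis of wheel and the y axis of stop_block, either way round below 0.15 rad and x of wedge in the frame of stop_block between 0.125 and 0.147 m and y of wedge in the frame of stop_block between -0.024 and 0.024 m and angle between the y axis of wedge and the x axis of stop_block, either way round below 0.25 rad and angle between wedge's own z axis and vertical below 0.12 rad and height (world z) of wheel below 0.046 m and linear speed of each of wheel, wedge below 0.02 m/s and angle between wheel's own y axis and vertical between 1.37 and 1.77 rad); the robot touches nothing.
It fails at once if the wheel leans over more than 18 degrees (angle between wheel's own y axis and vertical below 1.256 rad or angle between wheel's own y axis and vertical above 1.886 rad).
It fails at once if the wheel is lifted more than 12 mm off the bench (height (world z) of wheel above 0.052 m).
It fails at once if the wheel is pressed against the stop with more than 25 N (contact force between wheel and stop_block above 25 N).
It fails at once if the robot pushes on the wheel with more than 25 N (contact force between any of the arm, the fingers and wheel above 25 N).
It fails at once if the cork block, tin, battery or chisel is moved more than 25 mm (distance of any of cork_block, screw_tin, tool_battery, chisel from where it was at the start of the episode above 0.025 m).
It also fails if it takes over 72 s, if anything falls off the work surface, if the arm or the gripper's body presses on something with over 40 N, if the wrist force passes 120 N, or if a joint passes its speed limit or range.

## Working session

There is one attempt and no reset: what is moved stays moved. The work goes in short steps, Python scripts to look and compute and a shell command to move; the robot and the scene stay as the last step left them, time stands still between calls to the robot, and variables do not carry over. Pictures are saved under pics/ and viewed, at most 10 in all, crops included, and the job is handed in when it is done.

```bash
mkdir -p pics
cat > h.py <<'E'
import numpy as np, cv2
from station import status, viewer, arm
def save(p,n): cv2.imwrite(f'pics/{n}.png', p['color'][:,:,::-1])
E
python3 - <<'E'
from h import *
print(status.sense()); print(arm.grip_depth)
P={}
for n in ('top','side'):
    p=viewer.read_camera(n); P[n]=p; save(p,n+'0')
    print(n,p['camera_matrix'].tolist(),p['R'].tolist(),p['t'].tolist())
    for o in ('wheel','wheel_bolt','stop_block','wedge','cork_block','screw_tin','tool_battery','chisel'):
        for d in viewer.look_for(o,p)[:3]: print(o,np.round(d['point'],3),round(d['confidence'],2))
cv2.imwrite('pics/both.png',np.hstack([P['top']['color'],P['side']['color']])[:,:,::-1])
E
```

```text
{'t': 0.0, 'joints': array([ 1.06768354e+00,  2.63522245e-01, -4.89423266e-02,  1.25944742e+00,
       -1.92905329e-05,  1.41547507e+00]), 'qd': array([-0.00113595, -0.00158861, -0.00047873, -0.00035234, -0.00103211,
        0.00024319]), 'joint_torque': array([-5.26248972e-03, -6.37611938e+01,  3.84564614e+01,  1.35349768e-02,
       -3.58415909e-04, -3.31928831e-07]), 'tcp_pos': array([0.17880674, 0.49329488, 0.2308235 ]), 'orientation': array([[-9.40127666e-01,  3.40822095e-01, -5.21023488e-04],
       [ 3.40822459e-01,  9.40127160e-01, -9.86719951e-04],
       [ 1.53532371e-04, -1.10521923e-03, -9.99999377e-01]]), 'ft_force': array([ 0.0514728 ,  0.21905062, -0.3295286 ]), 'torque': array([-0.02563949,  0.00891051,  0.00543498]), 'grasp_force': 0.0, 'grip_width': 0.08563961235936415}
0.0187
top [[386.419998098025, 0.0, 253.3271761748347], [0.0, 386.419998098025, 189.6377457320346], [0.0, 0.0, 1.0]] [[-0.017533001821588463, -0.9998313393261596, 0.005466877388565321], [-0.9848215609501785, 0.016324952829880838, -0.17280043114169524], [0.1726820399890439, -0.008413608997308742, -0.9
[... 713 characters left out ...]
 0.44739052542015617, -0.8930320287153167], [0.14081679751094753, -0.882095125116415, -0.4495317783923811]] [0.5271513036001304, 0.08994728485422794, 1.5154096098977423]
wheel [0.519 0.101 0.049] 0.74
wheel [ 0.626 -0.111  0.047] 0.55
wheel_bolt [ 0.636 -0.111  0.043] 0.87
wheel_bolt [ 0.523 -0.178  0.036] 0.65
wheel_bolt [0.521 0.1   0.049] 0.52
stop_block [ 0.524 -0.181  0.039] 0.58
wedge [0.503 0.436 0.014] 0.77
wedge [0.53  0.275 0.011] 0.54
wedge [0.408 0.328 0.013] 0.53
cork_block [ 0.589 -0.387  0.028] 0.88
screw_tin [ 0.422 -0.24   0.043] 0.71
screw_tin [ 0.486 -0.373  0.037] 0.67
tool_battery [ 0.418 -0.243  0.046] 0.89
chisel [0.388 0.02  0.019] 0.86
chisel [0.518 0.104 0.046] 0.25
```

View pics/top0.png

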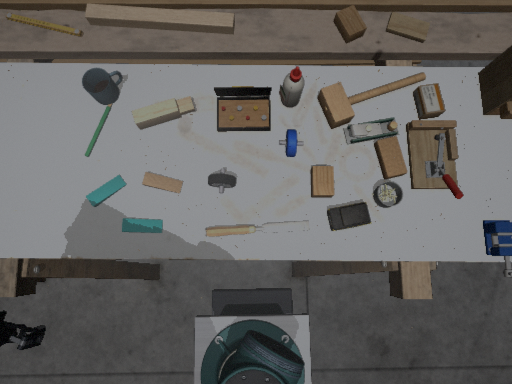

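View pics/side0.png

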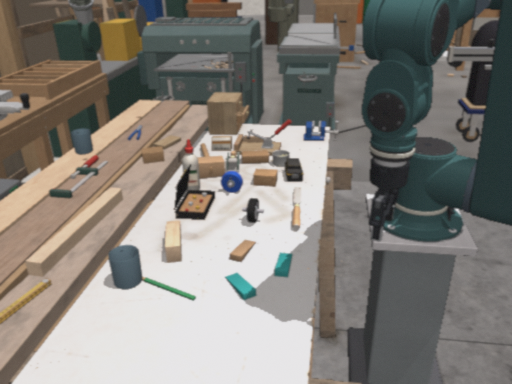

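Top view: the oak stop is at (322,181), the wheel at (222,180), and the wooden wedge at (163,182). The blue wheel is at (291,143) and the turquoise wedges are at (107,190) and (142,225). I'll zoom in for the yaws.

Run:
```python
from h import *
im=cv2.imread('pics/top0.png')
c=im[155:207,135:345]
c=cv2.resize(c,(0,0),fx=3.8,fy=3.8,interpolation=cv2.INTER_CUBIC)
p=viewer.read_camera('top')
K,R,t=p['camera_matrix'],p['R'],p['t']
np.savez('top.npz',K=K,R=R,t=t)
C=-R.T@t; print('cam',C)
def w(u,v,z):
    d=R.T@np.linalg.inv(K)@np.array([u,v,1.]); return C+d*(z-C[2])/d[2]
hsv=cv2.cvtColor(im,cv2.COLOR_BGR2HSV)
def rect(x0,x1,y0,y1,m,zs):
    mm=np.zeros_like(m); mm[y0:y1,x0:x1]=m[y0:y1,x0:x1]
    n,l,s,_=cv2.connectedComponentsWithStats(mm.astype(np.uint8)); k=1+np.argmax(s[1:,4])
    ys,xs=np.where(l==k)
    q=np.array([w(a,b,zs)[:2] for a,b in zip(xs,ys)],np.float32)
    r=cv2.minAreaRect(q*1000); print(np.round(r[0],1),np.round(r[1],1),r[2],len(q))
m=(hsv[:,:,1]>70)
rect(300,345,155,207,m,.045)
rect(135,190,160,205,m,.012)
rect(195,245,160,200,(hsv[:,:,2]<130),.06)
rect(195,245,160,200,(hsv[:,:,2]<100),.06)
cv2.imwrite('pics/crop.png',c)
```

```text
cam [ 0.3099364  -0.00161407  1.11894047]
[ 520.1 -206. ] [62.5 88.2] 87.51679229736328 673
[530.2 254.9] [110.3  34.2] 75.56218719482422 420
[525.7  75.3] [64.9 81.5] 29.851547241210938 491
[522.   78.1] [79.5 48.6] 76.28338623046875 366
```

View pics/crop.png

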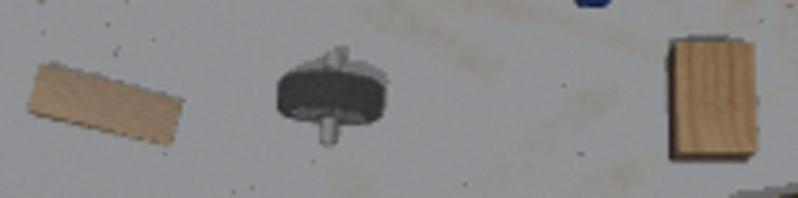

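```bash
cat >> h.py <<'E'
D=np.load('top.npz'); K,R,t=D['K'],D['R'],D['t']; C=-R.T@t
def w(u,v,z):
    d=R.T@np.linalg.inv(K)@np.array([u,v,1.]); return C+d*(z-C[2])/d[2]
def rows(pos,yaw):
    """shift & turn numbers to bring TCP to pos, tool down, tool y at world yaw (deg)"""
    s=status.sense(); O=s['orientation']; a=np.radians(yaw)
    y=np.array([np.cos(a),np.sin(a),0]); z=np.array([0,0,-1.]); T=np.column_stack([np.cross(y,z),y,z])
    rv=cv2.Rodrigues(O.T@T)[0].ravel()
    print('shift',np.round(O.T@(np.array(pos)-s['tcp_pos'])/.2,4),'turn',np.round(rv/2/np.pi,4))
def st():
    s=status.sense(); O=s['orientation']
    print('t',round(s['t'],2),'p',np.round(s['tcp_pos'],4),'yaw',round(np.degrees(np.arctan2(O[1,1],O[0,1])),2),'F',np.round(s['ft_force'],1),'w',round(s['grip_width'],4),'g',round(s['grasp_force'],1))
E
python3 - <<'E'
from h import *
f=lambda u,v:(u/3.8+135,v/3.8+155)
a=w(*f(328,145),.04-.0065+.006); b=w(*f(340,48),.04); print(a,b,'axle deg',np.degrees(np.arctan2(*(b-a)[1::-1])),'mid',(a+b)/2)
for uv in ((277,97),(385,97)): print(w(*f(*uv),.045))
p=viewer.read_camera('wrist'); print(p['T_tool_cam'].tolist(),p['camera_matrix'].tolist())
print(status.sense()['t'])
rows((.522,.16,.16),0)
E
```

```text
[0.49057409 0.0799339  0.0395    ] [0.56440652 0.07062377 0.04      ] axle deg -7.1869561564220446 mid [0.5274903  0.07527883 0.03975   ]
[0.5265437  0.11738184 0.045     ]
[0.52522091 0.03693526 0.045     ]
[[-6.910703813281574e-05, -0.9456522346364512, -0.32517971392955014, 0.0843531179850225], [0.9999999821282377, -0.00012257522478370606, 0.0001439404007227909, -0.00042653421941363234], [-0.00017597653812801258, -0.32517969817072073, 0.9456522262067897, -0.1425583615423727], [0.0, 0.0, 0.0, 1.0]] [[297.3186396354542, 0.0, 250.11015738475382], [0.0, 297.3186396354542, 189.3314996755971], [0.0, 0.0, 1.0]]
1.0
shift [-2.1811 -0.9833  0.3564] turn [0.     0.     0.1946]
```

```bash
python3 -m crank '-0.2 -0.2 0 0 0 0.02 -1;-0.4 -0.4 0 0 0 0.04 -1;-0.6 -0.6 0 0 0 0.06 -1;-0.8 -0.8 0 0 0 0.08 -1;-1 -0.98 0 0 0 0.1 -1;-1 -0.98 0 0 0 0.1 -1;-1 -0.98 0 0 0 0.1 -1;-1 -0.98 0 0 0 0.1 -1;-1 -0.98 0 0 0 0.1 -1;-1 -0.98 0 0 0 0.1 -1' 20; python3 -c "
from h import *
st(); rows((.522,.16,.16),0)"
```

```text
t: 2.25
tcp_pos: [0.2999, 0.2416, 0.2312]
orientation: [[-0.561, 0.827, -0.0], [0.827, 0.561, -0.0], [0.0, -0.0, -1.0]]
ft_force: [-0.6, -0.5, 0.5]
grip_width: 0.0853
grasp_force: 0.0
t 2.25 p [0.2999 0.2416 0.2312] yaw 34.16 F [-0.6 -0.5  0.5] w 0.0853 g 0.0
shift [-0.9614  0.6899  0.3561] turn [-0.     -0.      0.0949]
```

```bash
python3 -m crank '-0.2 0.15 0.05 0 0 0.025 -1;-0.4 0.3 0.1 0 0 0.05 -1;-0.6 0.45 0.2 0 0 0.07 -1;-0.8 0.6 0.3 0 0 0.095 -1;-0.96 0.69 0.356 0 0 0.095 -1;-0.96 0.69 0.356 0 0 0.095 -1;-0.96 0.69 0.356 0 0 0.095 -1;-0.96 0.69 0.356 0 0 0.095 -1;-0.96 0.69 0.356 0 0 0.095 -1;-0.96 0.69 0.356 0 0 0.095 -1'; python3 -c "
from h import *
st()
p=viewer.read_camera('wrist'); save(p,'wr1')
for o in ('wheel','wheel_bolt','stop_block','wedge'):
    for d in viewer.look_for(o,p)[:3]: print(o,np.round(d['point'],3),round(d['confidence'],2))
"
```

```text
t: 3.5
tcp_pos: [0.5218, 0.1597, 0.1604]
orientation: [[0.002, 1.0, 0.0], [1.0, -0.002, 0.0], [0.0, 0.0, -1.0]]
ft_force: [-0.7, 0.2, 0.6]
grip_width: 0.0856
grasp_force: 0.0
t 3.5 p [0.5218 0.1597 0.1604] yaw -0.1 F [-0.7  0.2  0.6] w 0.0856 g 0.0
wheel [0.528 0.09  0.066] 0.71
wheel_bolt [0.526 0.094 0.066] 0.95
wedge [0.527 0.256 0.015] 0.75
wedge [0.406 0.299 0.01 ] 0.58
```

View pics/wr1.png

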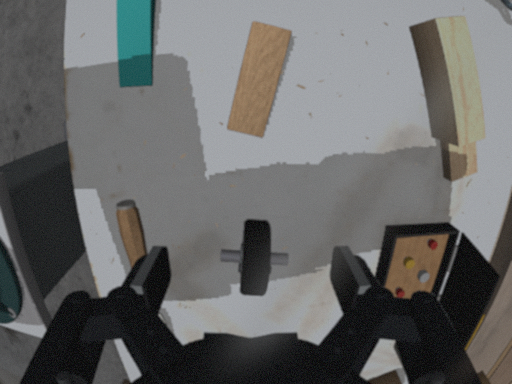

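The wrist view shows the wheel at (255,257) between the open fingers, with its stub tips at (221,256) and (288,259). The wedge is at (260,80). Next I'll compute the axle yaw.

```bash
cat >> h.py <<'E'
Tc=np.array([[-6.91e-05,-0.9456522,-0.3251797,0.0843531],[1,-0.00012257,0.00014394,-0.00042653],[-0.00017598,-0.3251797,0.9456522,-0.1425584],[0,0,0,1]])
def ww(u,v,z,s):
    """wrist fisheye pixel -> world at height z, for pose s"""
    a=np.array([u-250.11,v-189.33]); r=np.hypot(*a); th=r/297.3186
    d=np.array([*(a/max(r,1e-9)*np.sin(th)),np.cos(th)])
    O=s['orientation']; d=O@Tc[:3,:3]@d; c=O@Tc[:3,3]+s['tcp_pos']
    return c+d*(z-c[2])/d[2]
E
python3 - <<'E'
from h import *
s=status.sense()
a=ww(221,256,.043,s); b=ww(288.5,258.8,.043,s)
print('axle',a,b,(a+b)/2,np.degrees(np.arctan2(*(b-a)[1::-1])),np.linalg.norm(b-a))
im=cv2.imread('pics/wr1.png'); g=cv2.cvtColor(im,cv2.COLOR_BGR2GRAY)
ys,xs=np.where(g[200:310,225:290]<75); q=np.array([ww(x+225,y+200,.06,s)[:2]*1000 for x,y in zip(xs,ys)],np.float32)
print('tyre',cv2.minAreaRect(q),len(q))
c=[ww(*uv,.01,s) for uv in ((255,22),(292,32),(264,136),(228,130))]; print(np.round(c,4))
e=(c[0]+c[1]-c[2]-c[3])/2; print('wedge',sum(c)/4,np.degrees(np.arctan2(e[1],e[0])),'widths',np.linalg.norm(c[1]-c[0]),np.linalg.norm(c[2]-c[3]))
cv2.imwrite('pics/wz.png',np.hstack([cv2.resize(im[10:150,210:310],None,fx=4,fy=4,interpolation=cv2.INTER_CUBIC),cv2.resize(im[195:335,205:305],None,fx=4,fy=4,interpolation=cv2.INTER_CUBIC)]))
rows((.528,.13,.14),-3)
E
```

```text
axle [0.49166644 0.0824557  0.043     ] [0.56101864 0.07866793 0.043     ] [0.52634254 0.08056182 0.043     ] -3.1261804316123083 0.06945555573280193
tyre ((523.0707397460938, 89.71685791015625), (85.66735076904297, 54.48698043823242), 67.5196762084961) 2161
[[0.5267 0.3128 0.01  ]
 [0.5623 0.3034 0.01  ]
 [0.5355 0.199  0.01  ]
 [0.4999 0.2052 0.01  ]]
wedge [0.53108669 0.25512138 0.01      ] 75.80714652923027 widths 0.036884486614729976 0.03613364019861528
shift [-0.1472  0.0303  0.1006] turn [ 0.    -0.     0.008]
```

View pics/wz.png

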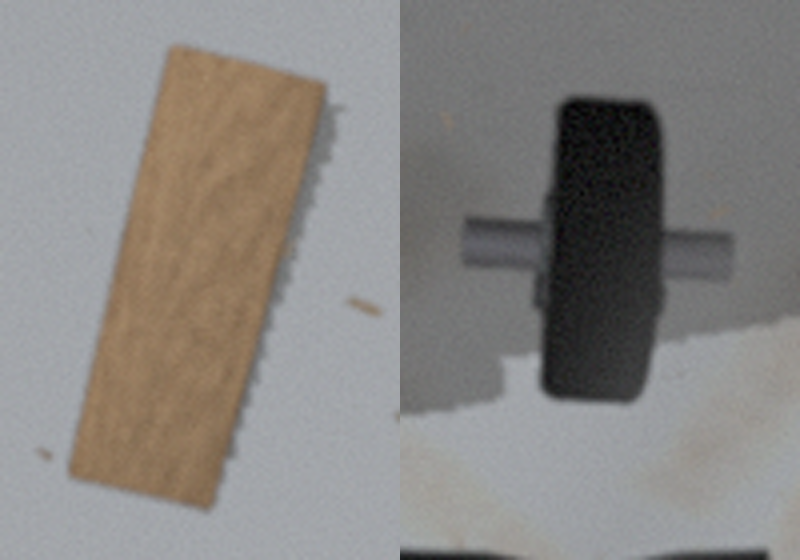

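The wedge's shadow is wider at its +y end, so the thick end is at +y and the thin end already faces the wheel. The wheel's axle yaw is about -3°. Next: get astride it from behind.

```bash
python3 -m crank '-0.2 0.03 0.15 0 0 0.008 -1;-0.22 0.03 0.35 0 0 0.008 -1;-0.22 0.03 0.55 0 0 0.008 -0.6;-0.22 0.03 0.69 0 0 0.008 -0.2;-0.22 0.03 0.69 0 0 0.008 0.1;-0.22 0.03 0.69 0 0 0.008 0.1;-0.22 0.03 0.69 0 0 0.008 0.1;-0.22 0.03 0.69 0 0 0.008 0.1;-0.24 0.03 0.69 0 0 0.008 0.1;-0.26 0.03 0.69 0 0 0.008 0.1'; python3 -c "
from h import *
st()
p=viewer.read_camera('wrist'); save(p,'wr2')"
```

```text
t: 5.0
tcp_pos: [0.5279, 0.1071, 0.0222]
orientation: [[0.052, 0.999, 0.0], [0.999, -0.052, -0.0], [-0.0, 0.0, -1.0]]
ft_force: [0.3, 0.1, 0.3]
grip_width: 0.0385
grasp_force: 0.0
t 5.0 p [0.5279 0.1071 0.0222] yaw -3.01 F [0.3 0.1 0.3] w 0.0385 g 0.0
```

View pics/wr2.png

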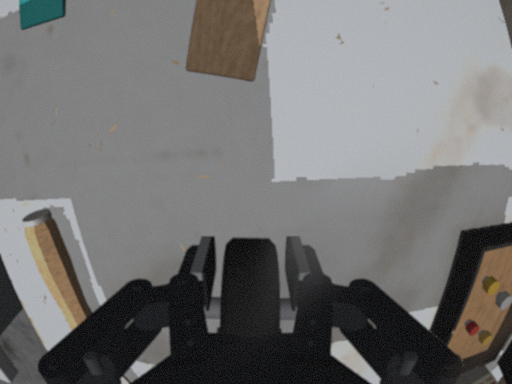

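The fingers straddle the wheel at (205,265) and (295,265), with the stubs at row 308 just ahead of them. Now I roll it, with a slight steer of about +2°.

```bash
python3 -m crank '-0.02 0 0 0 0 0 0.1;-0.04 0 0 0 0 0 0.1;-0.06 0 0 0 0 -0.001 0.1;-0.085 0.002 0 0 0 -0.002 0.1;-0.11 0.003 0 0 0 -0.003 0.1;-0.14 0.004 0 0 0 -0.004 0.1;-0.17 0.005 0 0 0 -0.005 0.1;-0.2 0.007 0 0 0 -0.006 0.1;-0.23 0.008 0 0 0 -0.006 0.1;-0.26 0.01 0 0 0 -0.006 0.1'
cat >> h.py <<'E'
def wh(n='top'):
    p=viewer.read_camera(n)
    for o in ('wheel','wheel_bolt'):
        for d in viewer.look_for(o,p)[:3]: print(n,o,np.round(d['point'],3),round(d['confidence'],2))
    return p
E
python3 -c "
from h import *
st(); save(wh('side'),'s2'); save(viewer.read_camera('wrist'),'wr3')
s=cv2.imread('pics/s2.png')[140:260,200:320]; s=cv2.resize(s,None,fx=3.2,fy=3.2,interpolation=2)
cv2.imwrite('pics/m3.png',np.hstack([s,cv2.imread('pics/wr3.png')[:,:400]]))"
```

```text
t: 6.3
tcp_pos: [0.5272, 0.0549, 0.0221]
orientation: [[0.015, 1.0, -0.0], [1.0, -0.015, -0.0], [-0.0, -0.0, -1.0]]
ft_force: [0.8, 0.2, -0.7]
grip_width: 0.0386
grasp_force: 0.1
t 6.3 p [0.5272 0.0549 0.0221] yaw -0.85 F [ 0.8  0.2 -0.7] w 0.0386 g 0.1
side wheel [ 0.636 -0.11   0.054] 0.69
side wheel [0.519 0.068 0.053] 0.51
side wheel_bolt [0.524 0.067 0.049] 0.57
side wheel_bolt [ 0.644 -0.111  0.051] 0.49
```

View pics/m3.png

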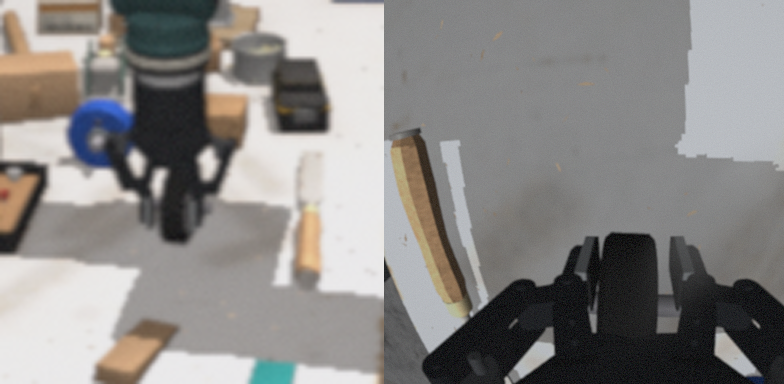

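```bash
python3 -m crank '-0.02 0 0 0 0 0 0.1;-0.05 -0.003 0 0 0 0 0.1;-0.085 -0.005 0 0 0 0 0.1;-0.12 -0.007 0 0 0 0 0.1;-0.155 -0.009 0 0 0 0 0.1;-0.19 -0.01 0 0 0 0 0.1;-0.225 -0.01 0 0 0 0.001 0.1;-0.26 -0.01 0 0 0 0.001 0.1;-0.295 -0.01 0 0 0 0.002 0.1;-0.33 -0.01 0 0 0 0.002 0.1'; python3 -m crank '-0.035 0 0 0 0 0 0.1;-0.07 0 0 0 0 0 0.1;-0.105 0 0 0 0 0 0.1;-0.14 0 0 0 0 0 0.1;-0.17 0 0 0 0 0.001 0.1;-0.195 0 0 0 0 0.001 0.1;-0.22 0 0 0 0 0.001 0.1;-0.24 0 0 0 0 0.001 0.1;-0.255 0 0 0 0 0.001 0.1;-0.27 0 0 0 0 0.001 0.1';  python3 -c "
from h import *
st(); save(wh('top'),'t4'); save(viewer.read_camera('wrist'),'wr4')
s=cv2.imread('pics/t4.png')[140:220,240:345]; s=cv2.resize(s,None,fx=3.8,fy=3.8,interpolation=2)
w4=cv2.imread('pics/wr4.png'); a=np.zeros((384,400,3),np.uint8); a[:304,:399]=s
cv2.imwrite('pics/m4.png',np.hstack([a,w4[:,60:460]]))"
```

```text
t: 7.75
tcp_pos: [0.5242, -0.011, 0.0221]
orientation: [[0.027, 1.0, -0.0], [1.0, -0.027, 0.0], [0.0, -0.0, -1.0]]
ft_force: [0.8, 0.0, -0.1]
grip_width: 0.0383
grasp_force: 0.0
t: 9.0
tcp_pos: [0.5227, -0.0647, 0.0221]
orientation: [[0.034, 0.999, -0.0], [0.999, -0.034, 0.0], [0.0, -0.0, -1.0]]
ft_force: [-0.2, -0.5, 0.7]
grip_width: 0.0382
grasp_force: 0.0
t 9.0 p [ 0.5227 -0.0647  0.0221] yaw -1.92 F [-0.2 -0.5  0.7] w 0.0382 g 0.0
```

View pics/m4.png

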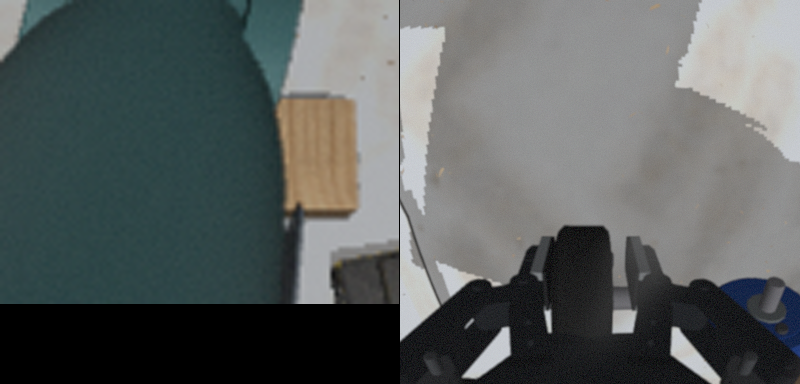

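The wheel is still astride at (583,270), about 3 mm towards -x of the gripper. I'll carry on to about 5 mm short of the stop.

```bash
python3 -m crank '-0.02 -0.003 0 0 0 0 0.1;-0.05 -0.007 0 0 0 0 0.1;-0.085 -0.01 0 0 0 0 0.1;-0.12 -0.01 0 0 0 0 0.1;-0.15 -0.01 0 0 0 0 0.1;-0.18 -0.01 0 0 0 0 0.1;-0.205 -0.01 0 0 0 0 0.1;-0.225 -0.01 0 0 0 0 0.1;-0.24 -0.01 0 0 0 0 0.1;-0.25 -0.01 0 0 0 0 0.1';  python3 -c "
from h import *
st(); save(viewer.read_camera('side'),'s5'); save(viewer.read_camera('wrist'),'wr5')
s=cv2.imread('pics/s5.png')[120:220,215:315]; s=cv2.resize(s,None,fx=3.84,fy=3.84,interpolation=2)
cv2.imwrite('pics/m5.png',np.hstack([s,cv2.imread('pics/wr5.png')[:,60:460]]))"
```

```text
t: 10.45
tcp_pos: [0.519, -0.1146, 0.0221]
orientation: [[0.034, 0.999, -0.0], [0.999, -0.034, 0.0], [0.0, -0.0, -1.0]]
ft_force: [-0.4, 0.5, 0.4]
grip_width: 0.0383
grasp_force: 0.0
t 10.45 p [ 0.519  -0.1146  0.0221] yaw -1.93 F [-0.4  0.5  0.4] w 0.0383 g 0.0
```

View pics/m5.png

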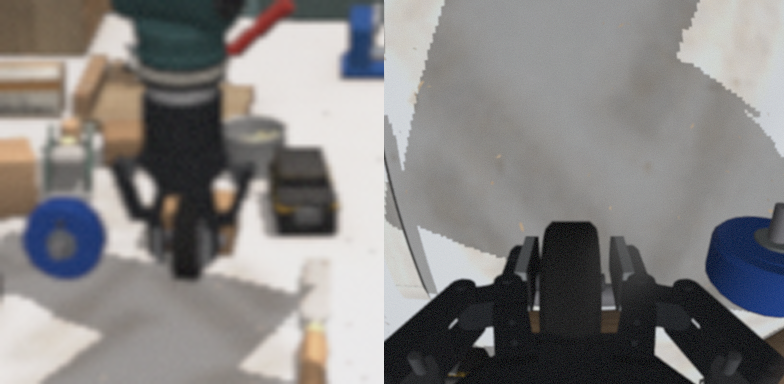

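The wheel is upright and centred between the fingers, and the stop shows behind the stubs at row 320. I'll close the last millimetres by feel.

```bash
python3 -m crank '-0.004 0 0 0 0 0 0.1;-0.008 0 0 0 0 0 0.1;-0.011 0 0 0 0 0 0.1;-0.014 0 0 0 0 0 0.1;-0.016 0 0 0 0 0 0.1;-0.018 0 0 0 0 0 0.1;-0.018 0 0 0 0 0 0.1;-0.018 0 0 0 0 0 0.1;-0.018 0 0 0 0 0 0.1;-0.018 0 0 0 0 0 0.1' ;  python3 -c "
from h import *
st(); p=viewer.read_camera('wrist'); save(p,'wr6')
im=p['color'][230:330,150:350,::-1]; cv2.imwrite('pics/c6.png',cv2.resize(im,None,fx=4,fy=4,interpolation=2))"
```

```text
t: 11.8
tcp_pos: [0.5189, -0.1181, 0.0221]
orientation: [[0.034, 0.999, 0.0], [0.999, -0.034, 0.0], [0.0, 0.0, -1.0]]
ft_force: [-0.5, -0.4, -0.5]
grip_width: 0.0384
grasp_force: 0.0
t 11.8 p [ 0.5189 -0.1181  0.0221] yaw -1.93 F [-0.5 -0.4 -0.5] w 0.0384 g 0.0
```

View pics/c6.png

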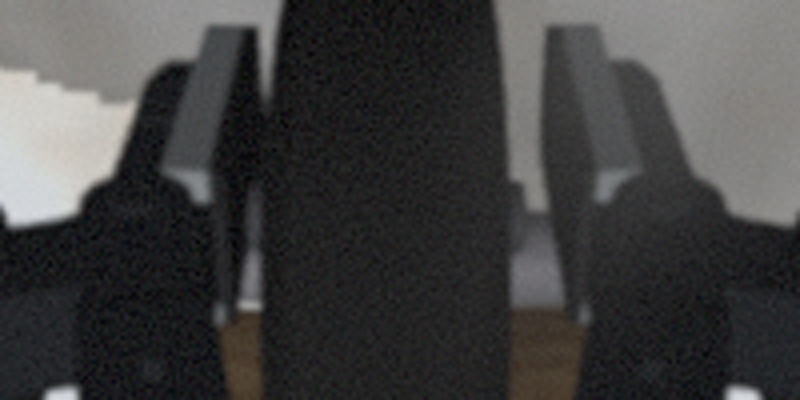

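The stubs lie ahead of the pads and the oak stop is just beyond them at row 330. No contact force yet. I'll continue by feel, with no more pictures.

```bash
python3 -m crank '-0.002 0 0 0 0 0 0.1;-0.004 0 0 0 0 0 0.1;-0.006 0 0 0 0 0 0.1;-0.008 0 0 0 0 0 0.1;-0.009 0 0 0 0 0 0.1;-0.01 0 0 0 0 0 0.1;-0.01 0 0 0 0 0 0.1;-0.01 0 0 0 0 0 0.1;-0.01 0 0 0 0 0 0.1;-0.01 0 0 0 0 0 0.1'; python3 -c "
from h import *
st()"
```

```text
t: 13.1
tcp_pos: [0.5189, -0.1201, 0.0221]
orientation: [[0.034, 0.999, 0.0], [0.999, -0.034, -0.0], [-0.0, 0.0, -1.0]]
ft_force: [0.8, 0.5, -0.9]
grip_width: 0.0384
grasp_force: 0.0
t 13.1 p [ 0.5189 -0.1201  0.0221] yaw -1.93 F [ 0.8  0.5 -0.9] w 0.0384 g 0.0
```

```bash
python3 -m crank '-0.002 0 0 0 0 0 0.1;-0.004 0 0 0 0 0 0.1;-0.006 0 0 0 0 0 0.1;-0.008 0 0 0 0 0 0.1;-0.008 0 0 0 0 0 0.1;-0.008 0 0 0 0 0 0.1;-0.008 0 0 0 0 0 0.1;-0.008 0 0 0 0 0 0.1;-0.008 0 0 0 0 0 0.1;-0.008 0 0 0 0 0 0.1'; python3 -c "
from h import *
st()
p=wh('side')
p=viewer.read_camera('wrist'); save(p,'wr7'); s=status.sense()
a=cv2.cvtColor(cv2.imread('pics/wr6.png'),6).astype(int);b=cv2.cvtColor(cv2.imread('pics/wr7.png'),6).astype(int)
# column profile through right stub (x~283) and oak edge
for x in (282,284): print(x,a[270:320:2,x],b[270:320:2,x],sep='\n')
"
```

```text
t: 14.35
tcp_pos: [0.5188, -0.1217, 0.0221]
orientation: [[0.034, 0.999, -0.0], [0.999, -0.034, 0.0], [0.0, -0.0, -1.0]]
ft_force: [-0.3, 0.3, -0.1]
grip_width: 0.0381
grasp_force: 0.1
t 14.35 p [ 0.5188 -0.1217  0.0221] yaw -1.93 F [-0.3  0.3 -0.1] w 0.0381 g 0.1
side wheel [ 0.632 -0.112  0.048] 0.66
side wheel [ 0.514 -0.108  0.049] 0.53
side wheel_bolt [ 0.516 -0.11   0.049] 0.74
side wheel_bolt [ 0.419 -0.242  0.043] 0.71
side wheel_bolt [ 0.637 -0.11   0.045] 0.69
282
[133 130 133 128 124 120  96  61  68  77  83  92 105 111 116 112 103 101
  81  52  53  57  47  53  57]
[133 133 134 132 134 130  97  60  63  78  84  85 100 105 114 111 104 100
  62  53  52  52  59  53  56]
284
[107 120 129 130 132 135 107  66  71  81  88  95 100 113 115 112 105  98
  77  57  54  54  51  55  57]
[114 120 129 129 135 133 102  65  78  83  87  99 102 110 112 112 108  98
  69  52  53  56  57  56  58]
```

```bash
python3 -c "
from h import *
s=status.sense()
for r in (282,294,306): print(r,ww(283,r,.043,s))
# stub apparent edges: predict axle y for tangent rays
c=s['orientation']@Tc[:3,3]+s['tcp_pos']; print(c)
from math import *
for sg,r in ((1,282),(-1,306.)):
    q=ww(283,r,.04,s); th=atan2(c[1]-q[1],c[2]-.04); print('axle y',q[1]-sg*.0065/cos(th))
p=viewer.read_camera('wrist'); im=p['color'].astype(int)
print(im[300:345:2,285].tolist()); print(im[300:345:2,215].tolist())
for o in ('stop_block',):
  for n in ('side','wrist'):
    p=viewer.read_camera(n)
    for d in viewer.look_for(o,p)[:2]: print(n,np.round(d['point'],3),d['confidence'])
"
```

```text
282 [ 0.53478151 -0.12923625  0.043     ]
294 [ 0.53497087 -0.13720163  0.043     ]
306 [ 0.53519263 -0.14571234  0.043     ]
[ 0.5212292  -0.03737323  0.1646396 ]
axle y -0.13964722281069084
axle y -0.13967996335706803
[[110, 109, 116], [105, 104, 108], [98, 98, 100], [75, 67, 64], [63, 54, 43], [62, 48, 43], [65, 57, 48], [68, 56, 47], [69, 59, 48], [71, 61, 50], [70, 59, 45], [72, 61, 53], [69, 57, 42], [67, 52, 36], [76, 62, 46], [82, 69, 54], [65, 56, 46], [35, 36, 35], [26, 27, 31], [35, 30, 33], [28, 27, 29], [32, 33, 35], [32, 34, 31]]
[[61, 63, 63], [58, 55, 60], [50, 48, 55], [42, 42, 39], [41, 32, 33], [38, 33, 30], [45, 42, 39], [37, 28, 28], [49, 43, 38], [45, 41, 38], [48, 41, 34], [45, 41, 34], [45, 42, 37], [43, 38, 27], [52, 42, 34], [56, 51, 43], [39, 36, 31], [21, 22, 31], [20, 16, 22], [29, 31, 31], [20, 12, 20], [13, 17, 22], [33, 35, 32]]
side [ 0.493 -0.186  0.033] 0.38
wrist [ 0.54  -0.185  0.018] 0.9
```

```bash
python3 -m crank '-0.001 0 0 0 0 0 0.1;-0.002 0 0 0 0 0 0.1;-0.003 0 0 0 0 0 0.1;-0.004 0 0 0 0 0 0.1;-0.005 0 0 0 0 0 0.1;-0.006 0 0 0 0 0 0.1;-0.006 0 0 0 0 0 0.1;-0.006 0 0 0 0 0 0.1;-0.006 0 0 0 0 0 0.1;-0.006 0 0 0 0 0 0.1'; python3 -c "
from h import *
st();s=status.sense()
for r in (329,331,333): print(ww(285,r,.045,s))
"
```

```text
t: 16.05
tcp_pos: [0.5187, -0.122, 0.0221]
orientation: [[0.033, 0.999, 0.0], [0.999, -0.033, 0.002], [0.002, 0.0, -1.0]]
ft_force: [1.2, 8.1, 2.9]
grip_width: 0.0388
grasp_force: 4.3
t 16.05 p [ 0.5187 -0.122   0.0221] yaw -1.89 F [1.2 8.1 2.9] w 0.0388 g 4.3
[ 0.53651194 -0.16216477  0.045     ]
[ 0.53657237 -0.16385054  0.045     ]
[ 0.53663426 -0.16556031  0.045     ]
```

Contact: 8 N with the wheel against the stop, centre at about (0.519, -0.140). I'll back off and go for the wedge.

```bash
python3 -m crank '0.01 0 0 0 0 0 0.1;0.03 0 0 0 0 0 0.1;0.08 0 0 0 0 0 0.1;0.2 0 0 0 0 0 0.1;0.35 0 0 0 0 0 0.1;0.5 0 -0.1 0 0 0 0.1;0.65 0 -0.3 0 0 0 -0.5;0.8 0 -0.45 0 0 0 -1;0.95 0 -0.5 0 0 0 -1;1 0 -0.5 0 0 0 -1' && python3 -m crank '0.2 0.02 0 0 0 0.01 -1;0.45 0.04 0 0 0 0.02 -1;0.7 0.06 0 0 0 0.03 -1;0.9 0.08 0 0 0 0.034 -1;1 0.08 0 0 0 0.034 -1;1 0.08 0 0 0 0.034 -1;1 0.08 0 0 0 0.034 -1;1 0.08 0 0 0 0.034 -1;1 0.08 0 0 0 0.034 -1;1 0.08 0 0 0 0.034 -1'
python3 - <<'E'
from h import *
st(); s=status.sense()
p=wh('top'); save(p,'t8')
im=cv2.imread('pics/t8.png'); hsv=cv2.cvtColor(im,cv2.COLOR_BGR2HSV)
p=viewer.read_camera('wrist'); save(p,'wr8'); w8=cv2.imread('pics/wr8.png'); h8=cv2.cvtColor(w8,cv2.COLOR_BGR2HSV)
m=((h8[:,:,1]>70)&(h8[:,:,0]<25)&(h8[:,:,2]>60)).astype(np.uint8)
n,l,S,c=cv2.connectedComponentsWithStats(m)
for k in np.argsort(-S[1:,4])[:4]+1:
    ys,xs=np.where(l==k); q=np.array([ww(x,y,.012,s)[:2]*1000 for x,y in zip(xs,ys)],np.float32)
    print(S[k],cv2.minAreaRect(q))
for d in viewer.look_for('wedge',p)[:3]: print('wedge',np.round(d['point'],3),d['confidence'])
for z in (.012,): rows((.5403,.292,.002),-14.2)
E
```

```text
t: 17.3
tcp_pos: [0.5257, 0.0787, 0.1227]
orientation: [[0.032, 0.999, 0.001], [0.999, -0.032, -0.0], [-0.0, 0.001, -1.0]]
ft_force: [-0.9, 0.5, 0.3]
grip_width: 0.0857
grasp_force: 0.0
t: 18.55
tcp_pos: [0.5483, 0.276, 0.1222]
orientation: [[0.245, 0.969, 0.0], [0.969, -0.245, 0.0], [0.0, 0.0, -1.0]]
ft_force: [0.2, 0.3, 0.5]
grip_width: 0.0851
grasp_force: 0.0
t 18.55 p [0.5483 0.276  0.1222] yaw -14.19 F [0.2 0.3 0.5] w 0.0851 g 0.0
top wheel [ 0.631 -0.115  0.068] 0.77
top wheel [ 0.513 -0.142  0.064] 0.66
top wheel_bolt [ 0.512 -0.137  0.068] 0.92
top wheel_bolt [ 0.629 -0.124  0.064] 0.55
[ 214  156   43  102 3964] ((529.540771484375, 257.3333740234375), (102.06565856933594, 37.333675384521484), 76.16171264648438)
[451 146  29  89 454] ((772.9518432617188, 208.12069702148438), (21.953929901123047, 122.48500061035156), 23.151287078857422)
[437 289  22  34 389] ((776.1011352539062, 42.5689582824707), (32.356204986572266, 77.38865661621094), 25.397602081298828)
[447 199  13  48 165] ((760.1353759765625, 176.22332763671875), (16.51616668701172, 64.90348815917969), 10.095069885253906)
wedge [0.511 0.419 0.011] 0.78
wedge [0.414 0.313 0.013] 0.7
wedge [0.531 0.264 0.014] 0.68
shift [ 0.0662 -0.0575  0.6004] turn [-0.      0.      0.0001]
```

```bash
python3 -m crank '0.06 -0.06 0.15 0 0 0 -1;0.06 -0.06 0.35 0 0 0 -1;0.06 -0.06 0.5 0 0 0 -1;0.06 -0.06 0.57 0 0 0 -1;0.06 -0.06 0.6 0 0 0 -0.3;0.06 -0.06 0.6 0 0 0 1;0.06 -0.06 0.6 0 0 0 1;0.06 -0.06 0.6 0 0 0 1;0.06 -0.06 0.6 0 0 0 1;0.06 -0.06 0.6 0 0 0 1' 25
python3 - <<'E'
from h import *
st()
im=cv2.imread('pics/t8.png'); hsv=cv2.cvtColor(im,cv2.COLOR_BGR2HSV)
def rect(name,x0,x1,y0,y1,m,zs):
    mm=np.zeros(m.shape,np.uint8); mm[y0:y1,x0:x1]=m[y0:y1,x0:x1]
    n,l,s,_=cv2.connectedComponentsWithStats(mm); k=1+np.argmax(s[1:,4]); ys,xs=np.where(l==k)
    q=np.array([w(a,b,zs)[:2] for a,b in zip(xs,ys)],np.float32); r=cv2.minAreaRect(q*1000); print(name,s[k],np.round(r[0],1),np.round(r[1],1),r[2])
rect('stop',300,345,155,207,(hsv[:,:,1]>70)&(hsv[:,:,2]>100),.045)
rect('wheel',275,320,165,200,hsv[:,:,2]<75,.06)
rect('wheel',275,320,165,200,hsv[:,:,2]<60,.06)
p=viewer.read_camera('wrist'); s=status.sense(); h8=cv2.cvtColor(p['color'],cv2.COLOR_RGB2HSV)
m=((h8[:,:,1]>70)&(h8[:,:,0]<25)&(h8[:,:,2]>60))
n,l,S,c=cv2.connectedComponentsWithStats(m.astype(np.uint8)); print(S[np.argsort(-S[1:,4])[:3]+1])
E
```

```text
t: 20.05
tcp_pos: [0.5401, 0.2912, 0.0032]
orientation: [[0.245, 0.97, 0.002], [0.97, -0.245, 0.001], [0.001, 0.001, -1.0]]
ft_force: [-0.9, -0.7, 7.0]
grip_width: 0.0372
grasp_force: 25.8
t 20.05 p [0.5401 0.2912 0.0032] yaw -14.17 F [-0.9 -0.7  7. ] w 0.0372 g 25.8
stop [313 166  21  30 598] [ 521.5 -208.9] [56.8 85. ] 87.46549987792969
wheel [285 168  30  29 309] [ 512.4 -137.6] [80.  77.7] 3.4997527599334717
wheel [285 169  27  22 261] [ 523.4 -136.1] [72.8 59.9] 87.51678466796875
[[ 211  229   77  109 6501]
 [ 471  365   34   19  253]
 [ 264  234    3    2    4]]
```

The wedge is gripped. Sliding it along, easing the bench pressure.

```bash
python3 -m crank '0 0 -0.006 0 0 0 1;-0.05 0.01 -0.006 0 0 -0.003 1;-0.15 0.032 -0.006 0 0 -0.008 1;-0.27 0.057 -0.006 0 0 -0.013 1;-0.39 0.083 -0.006 0 0 -0.018 1;-0.51 0.108 -0.006 0 0 -0.023 1;-0.63 0.134 -0.006 0 0 -0.028 1;-0.75 0.159 -0.006 0 0 -0.0325 1;-0.84 0.178 -0.006 0 0 -0.0325 1;-0.886 0.188 -0.006 0 0 -0.0325 1' 25
python3 - <<'E'
from h import *
st(); rows((.526,-.018,.003),-2.5)
p=viewer.read_camera('side')
for d in viewer.look_for('wedge',p)[:3]: print('wedge',np.round(d['point'],3),d['confidence'])
E
```

```text
t: 21.35
tcp_pos: [0.5325, 0.1089, 0.0033]
orientation: [[0.044, 0.999, -0.0], [0.999, -0.044, -0.0], [-0.0, -0.0, -1.0]]
ft_force: [-0.0, -0.1, -1.5]
grip_width: 0.0374
grasp_force: 25.1
t 21.35 p [0.5325 0.1089 0.0033] yaw -2.54 F [-0.  -0.1 -1.5] w 0.0374 g 25.1
shift [-0.6353 -0.0045  0.0016] turn [-0.      0.     -0.0001]
wedge [0.406 0.326 0.012] 0.82
wedge [0.535 0.111 0.013] 0.6
```

```bash
python3 -m crank '-0.04 0 0.002 0 0 0 1;-0.12 0 0.003 0 0 0 1;-0.22 -0.001 0.003 0 0 0 1;-0.32 -0.002 0.003 0 0 0 1;-0.42 -0.003 0.003 0 0 0 1;-0.51 -0.004 0.003 0 0 0 1;-0.58 -0.004 0.003 0 0 0 1;-0.615 -0.004 0.003 0 0 0 1;-0.635 -0.004 0.003 0 0 0 1;-0.635 -0.004 0.003 0 0 0 1' 25
python3 - <<'E'
from h import *
st(); s=status.sense(); save(viewer.read_camera('wrist'),'wr9')
im=cv2.imread('pics/wr9.png'); g=cv2.cvtColor(im,cv2.COLOR_BGR2GRAY)
p=viewer.read_camera('side')
for o in ('wedge','wheel','stop_block'):
    for d in viewer.look_for(o,p)[:3]: print(o,np.round(d['point'],3),round(d['confidence'],2))
# wrist: expected pixel of wheel centre / stub
E
```

```text
t: 22.7
tcp_pos: [0.5269, -0.0168, 0.0032]
orientation: [[0.043, 0.999, 0.001], [0.999, -0.043, 0.0], [0.0, 0.001, -1.0]]
ft_force: [-0.2, 1.0, 7.0]
grip_width: 0.0371
grasp_force: 26.0
t 22.7 p [ 0.5269 -0.0168  0.0032] yaw -2.44 F [-0.2  1.   7. ] w 0.0371 g 26.0
wedge [0.498 0.434 0.012] 0.96
wedge [0.408 0.326 0.013] 0.81
wedge [ 0.53  -0.008  0.013] 0.44
wheel [ 0.632 -0.111  0.046] 0.66
stop_block [ 0.495 -0.197  0.046] 0.64
```

```bash
python3 -m crank '0 0 -0.001 0 0 0 1;-0.01 0 -0.002 0 0 0 1;-0.02 0 -0.002 0 0 0 1;-0.03 0 -0.002 0 0 0 1;-0.04 0 -0.002 0 0 0 1;-0.048 0 -0.002 0 0 0 1;-0.054 0 -0.002 0 0 0 1;-0.058 0 -0.002 0 0 0 1;-0.06 0 -0.002 0 0 0 1;-0.06 0 -0.002 0 0 0 1' 25; python3 -c "
from h import *
st()"
```

```text
t: 24.2
tcp_pos: [0.5259, -0.0288, 0.0032]
orientation: [[0.043, 0.999, 0.0], [0.999, -0.043, 0.001], [0.001, 0.0, -1.0]]
ft_force: [-0.1, 3.1, 5.3]
grip_width: 0.037
grasp_force: 25.8
t 24.2 p [ 0.5259 -0.0288  0.0032] yaw -2.46 F [-0.1  3.1  5.3] w 0.037 g 25.8
```

```bash
python3 -m crank '0 0 -0.001 0 0 0 1;-0.001 0 -0.0015 0 0 0 1;-0.002 0 -0.0015 0 0 0 1;-0.003 0 -0.0015 0 0 0 1;-0.004 0 -0.0015 0 0 0 1;-0.005 0 -0.0015 0 0 0 1;-0.006 0 -0.0015 0 0 0 1;-0.007 0 -0.0015 0 0 0 1;-0.007 0 -0.0015 0 0 0 1;-0.007 0 -0.0015 0 0 0 1' 25; python3 -c "
from h import *
st()"
```

```text
t: 25.45
tcp_pos: [0.5256, -0.0297, 0.0033]
orientation: [[0.043, 0.999, -0.0], [0.999, -0.043, 0.001], [0.001, -0.0, -1.0]]
ft_force: [0.6, 8.4, 0.4]
grip_width: 0.0374
grasp_force: 25.2
t 25.45 p [ 0.5256 -0.0297  0.0033] yaw -2.44 F [0.6 8.4 0.4] w 0.0374 g 25.2
```

```bash
python3 -m crank '-0.001 0 0 0 0 0 1;-0.0015 0 0 0 0 0 1;-0.002 0 0 0 0 0 1;-0.002 0 0 0 0 0 1;-0.002 0 0 0 0 0 1;-0.002 0 0 0 0 0 1;-0.002 0 0 0 0 0 1;-0.002 0 0 0 0 0 1;-0.002 0 0 0 0 0 1;-0.002 0 0 0 0 0 1' 25; python3 -c "
from h import *
st()"
```

```text
t: 26.7
tcp_pos: [0.5256, -0.0298, 0.0033]
orientation: [[0.042, 0.999, -0.0], [0.999, -0.042, 0.002], [0.002, -0.0, -1.0]]
ft_force: [1.2, 10.3, 1.0]
grip_width: 0.0375
grasp_force: 25.3
t 26.7 p [ 0.5256 -0.0298  0.0033] yaw -2.43 F [ 1.2 10.3  1. ] w 0.0375 g 25.3
```

```bash
python3 -m crank '-0.0005 0 0 0 0 0 1;-0.001 0 0 0 0 0 1;-0.0015 0 0 0 0 0 1;-0.002 0 0 0 0 0 1;-0.002 0 0 0 0 0 1;-0.002 0 0 0 0 0 1;-0.002 0 0 0 0 0 1;-0.002 0 0 0 0 0 1;-0.002 0 0 0 0 0 1;-0.002 0 0 0 0 0 1' 25; python3 -c "
from h import *
st()"
```

```text
t: 27.95
tcp_pos: [0.5255, -0.0299, 0.0033]
orientation: [[0.042, 0.999, -0.0], [0.999, -0.042, 0.003], [0.003, -0.0, -1.0]]
ft_force: [1.5, 13.3, 1.6]
grip_width: 0.0374
grasp_force: 25.3
t 27.95 p [ 0.5255 -0.0299  0.0033] yaw -2.42 F [ 1.5 13.3  1.6] w 0.0374 g 25.3
```

```bash
python3 -m crank '0 0 0 0 0 0 0.1;0 0 0 0 0 0 -0.2;0 0 0 0 0 0 -0.6;0 0 0 0 0 0 -0.8;0 0 0 0 0 0 -0.8;0 0 -0.05 0 0 0 -0.8;0.05 0 -0.2 0 0 0 -0.8;0.2 0 -0.4 0 0 0 -0.8;0.4 0 -0.6 0 0 0 -0.8;0.4 0 -0.6 0 0 0 -0.8' 25
python3 - <<'E'
from h import *
st(); s=status.sense(); p=viewer.read_camera('wrist'); save(p,'wr10')
for o in ('wedge','wheel','wheel_bolt','stop_block'):
    for d in viewer.look_for(o,p)[:2]: print(o,np.round(d['point'],3),round(d['confidence'],2))
h8=cv2.cvtColor(p['color'],cv2.COLOR_RGB2HSV)
n,l,S,c=cv2.connectedComponentsWithStats(((h8[:,:,1]>70)&(h8[:,:,0]<25)&(h8[:,:,2]>50)).astype(np.uint8))
for k in np.argsort(-S[1:,4])[:3]+1:
    ys,xs=np.where(l==k); q=np.array([ww(x,y,.015,s)[:2]*1000 for x,y in zip(xs,ys)],np.float32); print(S[k],cv2.minAreaRect(q))
E
```

```text
t: 29.2
tcp_pos: [0.5306, 0.0507, 0.1268]
orientation: [[0.04, 0.999, 0.005], [0.999, -0.04, -0.0], [0.0, 0.005, -1.0]]
ft_force: [0.3, 0.7, -0.6]
grip_width: 0.0768
grasp_force: 0.0
t 29.2 p [0.5306 0.0507 0.1268] yaw -2.31 F [ 0.3  0.7 -0.6] w 0.0768 g 0.0
wedge [ 0.523 -0.051  0.012] 0.66
wheel [ 0.642 -0.107  0.063] 0.74
wheel [ 0.519 -0.105  0.038] 0.57
wheel_bolt [ 0.519 -0.097  0.04 ] 0.94
wheel_bolt [ 0.641 -0.111  0.062] 0.67
[ 400  143   79  130 6688] ((738.3016357421875, 14.506385803222656), (85.18970489501953, 150.56253051757812), 0.05750097706913948)
[  79  116   48  135 2835] ((386.0610046386719, 55.43280792236328), (29.941991806030273, 140.02281188964844), 2.025712013244629)
[ 230  243   37   77 2322] ((523.2222900390625, -58.86287307739258), (103.29694366455078, 36.08369827270508), 86.08483123779297)
```

```bash
python3 -c "
from h import *
print(arm.job_done())"
```

```text
the job is handed in; nothing more can be done
None
```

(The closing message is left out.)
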